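# Run-in test of a finished pump

### The arm

A 6-joint arm with a two-finger parallel gripper is mounted at the origin on a cart in front of the work surface, level with it; the furniture and walls round the work are solid. World frame = base frame: x ahead of the robot, y to its left, z up, the work surface at z = 0. Lengths are in m, angles in degrees, forces in N, time in s.
With the tool pointing down it reaches from about 0.3 to 0.75 m from the base axis. Payload 8.5 kg.
Tool frame: the origin (TCP) lies at the very end of the fingers, on their centre line; the grasp point (between the pads) lies 19 mm behind it; z points along the fingers, y is the line along which they close (so a half turn about z gives the same grasp; the last joint's range is limited). The gripper opens to 85 mm and grips with 20 to 120 N. Pads are 22 mm wide; open, the fingers measure 114 mm over their backs; the gripper's body (76 mm by 85 mm) begins 54 mm behind the grasp point. The pads swing forward as they close: fully open they stand 13 mm farther back than shut.
Start: joints at [54.528, 21.807, 74.336, -0, 83.858, -12.336], TCP at [0.216, 0.506, 0.204] pointing down, gripper open.
Joint ranges: [-178.18, 178.18], [-50.72, 133.34], [12.68, 142.11], [-81.47, 261.47], [9.98, 163.14], [-165.26, 165.26]. Speed limits (degrees/s): [136.94, 136.94, 180, 180, 180, 180].

### API

Orientations are given as a 3x3 rotation matrix whose columns are the frame's x, y, z axes.
In Python, from rig import observe, cams, ticket gives the robot as it stands.
- The arm moves only by the tool move_arm, never from a script. Its arguments are lists of equal length, an entry for each row: "jaw": the finger opening in cm, from 0 to 8.54; "dp": the shift along the tool's x, y, z in cm, a list of three; "turn": the turn, a rotation vector about the tool's x, y, z in rad, a list of three. In form: {"jaw": [jaw, ...], "dp": [[tx, ty, tz], ...], "turn": [[wx, wy, wz], ...]}. A call has 1 to 12 rows; each row shifts and turns the commanded pose from where the row before left it, along the tool's axes as they then stand; what a row does not reach is not made up. A row lasts 1/12 s, in which the tool goes at most 41.7 mm and 7.16 degrees, less where a joint would pass 70% of its speed; a pose out of reach is approached as far as the arm can. A call is refused whole if a number of a shift passes 4.17 or a number of a turn 0.125, either way. A call with a gripper value outside its range is refused whole. The fingers move at their own pace and stop on an object; "force" is the grip in N (left out, the last holds). Time passes only in rows, so rows that do not move let the fingers close. It gives the time, the measured TCP pose, the force, the opening and the grip force at its end, in the units of the state.
- observe(): the state, without advancing time (a new reading comes with each control period).
- cams.get_image(name): name is "side" or "top" or "wrist"; returns (picture, depth): 480x640x3 uint8, red, green, blue; 480x640 float32, m along the optical axis (not along the pixel's ray), 0 where there is no reading.
- cams.calibration(name): a dict with "vertical_fov" (degrees; the focal length in pixels is half the picture's height over the tangent of half this angle, whatever the lens; pixels are square), "cx", "cy" (the principal point, pixels), "view" (4x4, takes a point from world to camera coordinates); the wrist camera has in their place "tool_from_camera" (4x4, takes a point from camera to tool coordinates, whose origin is the TCP and whose axes are the flange's). Camera axes: x right, y up, looking along -z (the intrinsics and any distortion apply to the point x, -y, -z); pixel columns grow to the right and rows downward; lengths in m; the calibration is good to about 2 mm. A picture is of the moment at which its call begins: read the wrist's pose just before it. calibration takes no time and is no camera call.
- ticket.close_job(): hands the job in; it is judged then, once.
Trained networks look in the newest picture that a camera, given by its name, has taken for a name from the list of things; names that differ only in an ending like _2 or _b are one class to them, and where a whole thing is asked for, a point or a joint stands for the part that bears it (a point fixed in the world has none). Each returns a list of dicts, best first, with "p" (0 to 1); they miss things now and then, are a little off and sometimes report something else, mostly with a low value. They report only what shows in the picture. A call takes as long as a camera call.
- cams.spot_in(camera, query): "box" ([centre column, centre row, width, height] as shares, 0 to 1, of the picture: columns of its width, rows of its height, round what is visible of it).
- cams.outline_of(camera, query): "mask" (480x640 bool, what is visible of it) and "box" ([centre column, centre row, width, height] as shares, 0 to 1, of the picture: columns of its width, rows of its height, round what is visible of it).
- cams.mark_of(camera, query): "location" ([column, row] as shares, 0 to 1, of the picture: columns of its width, rows of its height: a listed point, or the origin of a listed thing).
The state is a dict: "time_s": time; "q": joint angles; "qvel": joint speeds; "joint_efforts": joint torques, N m; "position": TCP position; "tool_rot": TCP orientation; "ft_force": force on the tool from outside, world axes, zero at the start; "wrist_torque": the same for the moment, N m; "grip_width": finger opening in m; "gripper_force": force on a finger pad.
Only numpy, scipy, OpenCV 4.12 (cv2) and the standard library are available. Lean on these libraries where they do the work, as an engineer would, in place of code of your own. Each camera call takes 0.05 s, during which the arm holds its last target. There are 200 camera calls.

### The job

Put the finished pump on run-in: lay it in the tester's cradle, the same way up as it lies now and with its yellow-green end cap towards the sliding contact head (so that its keypad faces the front), and let go of it. Slide the contact head up by its blue grip until it pushes the pump home against the end stop and stays touching it. Only then switch the tester on: pull the red knob straight out from its sloped panel until it clicks over, and let go so that it rests in the out position by itself; leave the dish, the glue bottle and the power driver where they are.

Things in the scene. Friction and masses are not known exactly. Their poses are not given: they have to be found in the camera images.
- tester: Run-in tester, fixed: white desk case 170 deep (its x, away from its front) x 280 wide (y, to its left) x 58 mm high, origin under its centre. The front 65 mm of its top is a panel sloping to the front, outward normal (-0.371, 0, 0.928) in its frame (22 deg off vertical), with red pull knob, flat gauge (6 mm proud, y=+0.072) and lamp. On the flat deck behind is the cradle, along y at x=+0.040.
- cradle_home (a point): Where the pump's origin belongs at the end: tester frame (0.040, 0.034, 0.062), axes as the tester's. Rubber strips carry the pump 4 mm above the deck. White guide blocks 12 mm thick, 26 mm above the deck, flank a channel 50 mm wide (flared to 60 at the top), at tester y -0.060..-0.025 and +0.060..+0.105; the 85 mm gaps between leave room for fingers.
- end_stop (a point): Middle of the rubber face of the cradle's end stop (aluminium block 26 mm above the deck): tester frame (0.040, 0.112, 0.072). The pump's plain end goes against it. With the head drawn back the pump has about 40 mm of play lengthwise: it may be laid down up to 30 mm short of the stop (towards -y), the head then pushes it home.
- pump: Loose finished pump, about 0.26 kg: black oblong 46 x 46 mm, 150 long along its y (-0.072 to +0.078), z up, keypad on its -x side, yellow-green cap on its -y end. Origin on its underside, midway across. It starts on the bench right of the tester, cap pointing away from the robot. Grip it across its 46 mm (its x) near the middle. In the cradle its axes lie along the tester's.
- pump_cap (a point): Tip of the pump's yellow-green end cap (18 x 14 mm, 6 mm proud), at (0.008, -0.078, 0.033) in the pump's frame.
- head (a joint): Travel of the contact head along the cradle towards the tester's +y, m: 0 drawn back, 0.055 end of travel; starts between 0 and 0.008. It slides with about 3 N of friction and stays where it is left. With the pump home against the stop it touches the pump at 0.045.
- head_grip (a point): Point in the blue upright grip on top of the contact head: 14 mm thick along the tester's x, 26 mm long along y. The grip reaches from 19 mm below this point, where it joins the head's aluminium block (44 x 31 mm), to 13 mm above it. 0.1155 m above the bench; moves with the head.
- head_nose (a point): Middle of the front face of the contact head's black nose (40 mm wide, 16 mm tall), which passes under the pump's cap and pushes on the pump's end face.
- knob (a joint): How far the red knob is out along the panel's normal, m: 0 = off, 0.011 = on, the end of travel. A snap-over spring holds it in with 7 to 8 N, fading to nothing at 0.006: let go short of that, the knob springs back in; past it, the spring drives it on out and holds it at its stop at 0.011, where a green band shows on its shank. Pulling on against the stop only loads the arm.
- knob_grip (a point): Middle of the red knob's round head, 38 mm across and 16 mm thick, on its axis; moves with the knob. When off it is 24.5 mm out from the panel, at tester (-0.062, -0.045, 0.068). Below the head: a 24 mm neck, and on the panel a bush 35 mm across, 4 mm high. Axes: z is the panel's normal (the pull direction), y the tester's y.
- dish_blue: Bystander: blue plastic dish of screws, 96 mm across, 32 mm tall, standing left of the component box; origin at the centre of its underside.
- glue_bottle: Bystander: white dropper bottle with red nozzle, 38 mm wide, 116 mm tall, standing behind the component box, left of the tester; origin at the centre of its underside.
- power_driver: Bystander: grey electric screwdriver lying on the right, 243 mm long along its y, 37 mm wide and 39 high; origin on its underside.

How it is judged:
By the outcome, as a careful person would: the job done as asked, in the order asked, and still so for the second after the job is handed in, with the robot touching nothing.
It also fails if it takes over 66 s, if anything falls off the work surface, if the arm or the gripper's body presses on something with over 40 N, if the wrist force passes 120 N, or if a joint passes its speed limit or range.

## Working session

There is one attempt and no reset: what is moved stays moved. The work goes in short steps, Python scripts to look and compute and a tool call to move; the robot and the scene stay as the last step left them, time stands still between calls to the robot, and variables do not carry over. Pictures are saved under pics/ and viewed, at most 10 in all, crops included, and the job is handed in when it is done.

Besides the shell and the picture viewer there is one more tool, called after "Emit:" by a JSON object that holds its "fn" and its "kwargs". move_arm: Moves the arm, as the interface text tells. Its arguments: {"type":"object","properties":{"jaw":{"type":"array","items":{"type":"number"}},"dp":{"type":"array","items":{"type":"array","items":{"type":"number"}}},"turn":{"type":"array","items":{"type":"array","items":{"type":"number"}}},"force":{"type":"number"}},"required":["jaw","dp","turn"]}

```bash
mkdir -p pics; ls
cat > h.py <<'E'
import numpy as np, cv2, json
from rig import observe, cams, ticket
def K(name):
    c=cams.calibration(name); f=240/np.tan(np.radians(c["vertical_fov"]/2)); return c,f
def cam2world(name,st=None):
    c,f=K(name)
    if "view" in c: return np.linalg.inv(np.array(c["view"])),c,f
    st=st or observe(); T=np.eye(4); T[:3,:3]=st["tool_rot"]; T[:3,3]=st["position"]
    return T@np.array(c["tool_from_camera"]),c,f
def ray(name,u,v,st=None):
    M,c,f=cam2world(name,st)
    d=np.array([(u-c["cx"])/f,-(v-c["cy"])/f,-1.])
    return M[:3,3],M[:3,:3]@d
def at_z(name,u,v,z,st=None):
    o,d=ray(name,u,v,st); return o+d*(z-o[2])/d[2]
def cloud(name,depth,st=None):
    M,c,f=cam2world(name,st)
    v,u=np.mgrid[:480,:640]
    p=np.stack([(u-c["cx"])/f*depth,-(v-c["cy"])/f*depth,-depth],-1)
    return p@M[:3,:3].T+M[:3,3]
E
python3 - <<'E'
from h import *
np.set_printoptions(precision=4,suppress=True)
for n in ("top","side","wrist"):
    st=observe()
    im,d=cams.get_image(n); cv2.imwrite(f"pics/{n}0.png",im[:,:,::-1]); np.save(f"{n}0.npy",d)
    c=cams.calibration(n); print(n,{k:(v if np.ndim(v)==0 else np.array(v)) for k,v in c.items()})
    if n=="wrist": continue
    P=cloud(n,d)
    for q in ["tester","cradle_home","end_stop","pump","pump_cap","head_grip","head_nose","knob_grip","dish_blue","glue_bottle","power_driver"]:
        r=cams.mark_of(n,q)
        for x in r[:2]:
            u,v=x["location"][0]*640,x["location"][1]*480
            ui,vi=int(np.clip(u,0,639)),int(np.clip(v,0,479))
            print(n,q,round(x["p"],2),round(u,1),round(v,1),P[vi,ui],d[vi,ui])
E
```

```text
pics
top {'vertical_fov': 43.71489445032811, 'cx': 318.6947924394133, 'cy': 249.3803940080223, 'view': array([[-0.0103, -0.9999,  0.0043, -0.114 ],
       [ 0.9915, -0.0096,  0.1301, -0.5479],
       [-0.1301,  0.0056,  0.9915, -1.8003],
       [ 0.    ,  0.    ,  0.    ,  1.    ]])}
top tester 0.67 301.2 265.5 [ 0.4969 -0.0654  0.0573] 1.8084657
top cradle_home 0.69 286.8 248.2 [ 0.5489 -0.0203  0.0588] 1.8134427
top end_stop 0.97 261.4 253.1 [0.5307 0.0527 0.0885] 1.7812026
top pump 0.66 378.1 267.9 [ 0.4892 -0.2988  0.0498] 1.8161498
top pump 0.37 300.2 263.0 [ 0.5063 -0.0623  0.0548] 1.8120879
top pump_cap 0.67 379.5 242.2 [ 0.5673 -0.3048  0.0397] 1.8363541
top head_grip 0.59 332.0 244.7 [ 0.5506 -0.158   0.1246] 1.7492514
top head_grip 0.32 285.2 251.0 [ 0.5435 -0.017   0.0542] 1.817354
top head_nose 0.59 322.0 244.3 [ 0.5592 -0.1264  0.0653] 1.808952
top knob_grip 0.51 316.4 278.1 [ 0.4552 -0.1103  0.0799] 1.7808858
top dish_blue 0.93 153.4 269.2 [0.4946 0.3961 0.0024] 1.8600249
top glue_bottle 0.54 211.4 237.9 [0.5844 0.2068 0.0618] 1.8138161
top power_driver 0.66 469.2 256.1
[... 785 characters left out ...]
ide head_grip 0.61 319.2 230.8 [ 0.5566 -0.1661  0.1253] 1.6293383
side head_nose 0.64 319.0 251.1 [ 0.554  -0.1415  0.0615] 1.6530443
side knob_grip 0.57 349.5 261.1 [ 0.452  -0.1006  0.075 ] 1.6005915
side dish_blue 0.66 297.5 415.9 [0.5049 0.3945 0.0049] 1.2877921
side glue_bottle 0.65 283.1 354.3 [0.5775 0.2331 0.0181] 1.4078013
side power_driver 0.91 348.5 187.8 [ 0.5196 -0.5783  0.0116] 2.0044143
wrist {'vertical_fov': 70.28347161091409, 'cx': 322.7268690287992, 'cy': 237.05564474008636, 'tool_from_camera': array([[ 0.0004,  0.9629,  0.2699,  0.0672],
       [ 1.    , -0.0004, -0.0002,  0.0007],
       [-0.0001,  0.2699, -0.9629, -0.1701],
       [ 0.    ,  0.    ,  0.    ,  1.    ]])}
```

Run:
```python
import cv2,numpy as np
a=cv2.imread("pics/top0.png")[190:330,100:510]; b=cv2.imread("pics/side0.png")[120:460,160:560]
a=cv2.resize(a,(800,273)); b=cv2.resize(b,(385,327)); w=cv2.resize(cv2.imread("pics/wrist0.png"),(410,307))
o=np.zeros((600,800,3),np.uint8); o[:273]=a; o[273:600,:385]=b; o[273:580,390:800]=w
cv2.imwrite("pics/m0.png",o)
```

```text
(no output)
```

View pics/m0.png

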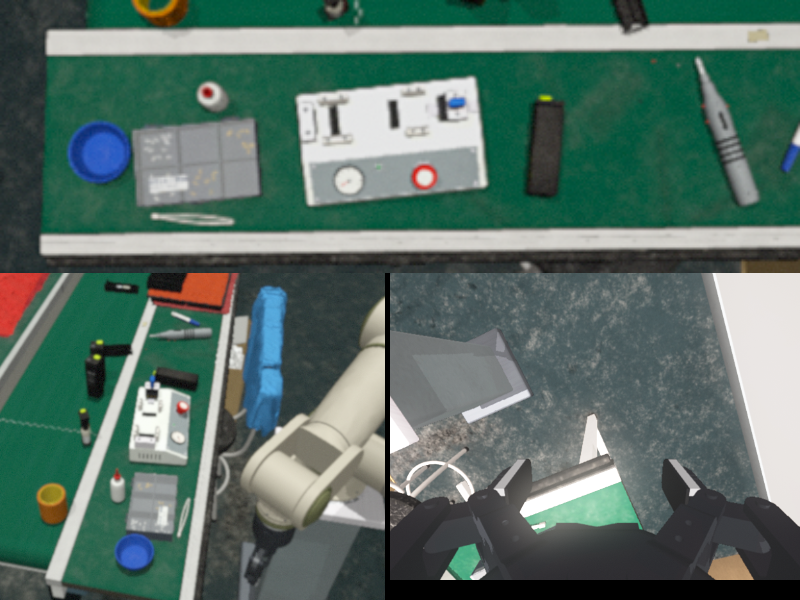

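Run:
```python
from h import *
np.set_printoptions(precision=4,suppress=True)
st=observe(); print(st["time_s"],st["position"],np.array(st["tool_rot"]),st["ft_force"])
d=np.load("top0.npy"); P=cloud("top",d).reshape(-1,3)
def rect(m):
    r=cv2.minAreaRect(P[m][:,:2].astype(np.float32)); return r,m.sum()
x,y,z=P.T
print("deck",rect((z>.05)&(z<.066)&(x>.4)&(x<.65)&(y>-.25)&(y<.12)))
print("pump",rect((z>.03)&(z<.06)&(x>.38)&(x<.6)&(y>-.36)&(y<-.24)))
im=cv2.imread("pics/top0.png").astype(int)
for n in ("pump","tester"):
    cams.get_image("top")
    for r in cams.outline_of("top",n)[:2]:
        m=r["mask"].ravel(); print(n,r["p"],m.sum(),np.median(P[m],0),cv2.minAreaRect(P[m][:,:2].astype(np.float32)))
```

```text
1.25 [0.2161 0.5057 0.2043] [[-0.9196  0.393  -0.    ]
 [ 0.393   0.9196 -0.    ]
 [ 0.     -0.     -1.    ]] [-0.3469 -0.36    0.3297]
deck (((0.5098940134048462, -0.061964571475982666), (0.16473890841007233, 0.2806374430656433), 5.499014854431152), np.int64(3019))
pump (((0.49836328625679016, -0.30505627393722534), (0.04724249616265297, 0.15529613196849823), 83.58998107910156), np.int64(745))
pump 0.8 770 [ 0.4925 -0.3028  0.045 ] ((0.4154110848903656, -0.24806533753871918), (0.10285104066133499, 0.33589738607406616), 54.76189422607422)
pump 0.28 232 [ 0.5525 -0.1571  0.0958] ((0.4440121650695801, -0.14646384119987488), (0.0472855269908905, 0.2782573997974396), 84.31720733642578)
tester 0.83 5254 [ 0.5042 -0.0629  0.0564] ((0.4546855688095093, -0.06855177879333496), (0.30162376165390015, 0.2898976504802704), 7.472447872161865)
```

Emit:
{"fn": "move_arm", "kwargs": {"jaw": [8.5,8.5,8.5,8.5,8.5,8.5,8.5,8.5,8.5,8.5,8.5,8.5], "dp": [[-1.85,-2.2,-0.55],[-1.85,-2.2,-0.55],[-1.85,-2.2,-0.55],[-1.85,-2.2,-0.55],[-1.85,-2.2,-0.55],[-1.85,-2.2,-0.55],[-1.85,-2.2,-0.55],[-1.85,-2.2,-0.55],[-1.85,-2.2,-0.55],[-1.85,-2.2,-0.55],[-1.85,-2.2,-0.55],[-1.85,-2.2,-0.55]], "turn": [[0,0,0],[0,0,0],[0,0,0],[0,0,0],[0,0,0],[0,0,0],[0,0,0],[0,0,0],[0,0,0],[0,0,0],[0,0,0],[0,0,0]]}}

```text
time_s: 2.45
position: [0.3166, 0.1745, 0.2708]
tool_rot: [[-0.92, 0.393, 0.001], [0.393, 0.92, 0.0], [-0.001, 0.0, -1.0]]
ft_force: [-0.2, 0.1, 0.3]
grip_width: 0.0849
gripper_force: 0.0
```

Emit:
{"fn": "move_arm", "kwargs": {"jaw": [8.5,8.5,8.5,8.5,8.5,8.5,8.5,8.5,8.5,8.5,8.5,8.5], "dp": [[-1.85,-2.2,0],[-1.85,-2.2,0],[-1.85,-2.2,0],[-1.85,-2.2,0],[-1.85,-2.2,0],[-1.85,-2.2,0],[-1.85,-2.2,0],[-1.85,-2.2,0],[-1.85,-2.2,0],[-1.85,-2.2,0],[-1.85,-2.2,0],[-1.85,-2.2,0]], "turn": [[0,0,0],[0,0,0],[0,0,0],[0,0,0],[0,0,0],[0,0,0],[0,0,0],[0,0,0],[0,0,-0.073],[0,0,-0.073],[0,0,-0.073],[0,0,-0.073]]}}

```text
time_s: 3.45
position: [0.4287, -0.1511, 0.2705]
tool_rot: [[-0.994, 0.109, 0.0], [0.109, 0.994, -0.0], [-0.0, -0.0, -1.0]]
ft_force: [0.9, 0.9, 0.6]
grip_width: 0.0849
gripper_force: 0.0
```

```bash
cat >> h.py <<'E'
np.set_printoptions(precision=4,suppress=True)
def marks(n,qs,st,k=1):
    out={}
    for q in qs:
        for x in cams.mark_of(n,q)[:k]:
            out.setdefault(q,[]).append((round(x["p"],2),x["location"][0]*640,x["location"][1]*480))
    return out
E
python3 - <<'E'
from h import *
st=observe(); print(st["time_s"],st["position"],np.degrees(np.arctan2(st["tool_rot"][1][1],st["tool_rot"][0][1])))
im,d=cams.get_image("wrist"); cv2.imwrite("pics/w1.png",im[:,:,::-1]); np.save("w1.npy",d); json.dump({k:np.array(v).tolist() for k,v in st.items()},open("w1.json","w"))
P=cloud("wrist",d,st)
Z=dict(tester=0,cradle_home=.062,end_stop=.072,pump=0,pump_cap=.033,head_grip=.1155,head_nose=.07,knob_grip=.068)
for q,l in marks("wrist",Z,st,2).items():
    for p,u,v in l: print(q,p,round(u,1),round(v,1),"z-plane",at_z("wrist",u,v,Z[q],st),"depth",P[int(np.clip(v,0,479)),int(np.clip(u,0,639))])
x,y,z=P.reshape(-1,3).T
print("deck",cv2.minAreaRect(np.c_[x,y][(z>.054)&(z<.062)&(x>.4)&(x<.65)&(y>-.22)&(y<.12)].astype(np.float32)))
print("pump",cv2.minAreaRect(np.c_[x,y][(z>.042)&(z<.05)&(x>.38)&(x<.62)&(y>-.37)&(y<-.23)].astype(np.float32)))
E
```

```text
3.45 [ 0.4287 -0.1511  0.2705] 83.75759236782928
tester 0.76 388.2 250.0 z-plane [ 0.5127 -0.0705  0.    ] depth [ 0.491  -0.0807  0.06  ]
cradle_home 0.7 435.3 289.8 z-plane [ 0.5481 -0.0272  0.062 ] depth [ 0.5486 -0.0266  0.0587]
end_stop 0.95 504.2 280.4 z-plane [0.5399 0.0496 0.072 ] depth [0.5391 0.0492 0.0724]
pump 0.72 216.8 256.9 z-plane [ 0.4973 -0.3037  0.    ] depth [ 0.4817 -0.2873  0.047 ]
pump 0.37 598.2 277.2 z-plane [0.5839 0.2169 0.    ] depth [0.5735 0.2001 0.0201]
pump_cap 0.91 222.5 325.2 z-plane [ 0.5831 -0.3025  0.033 ] depth [ 0.4323 -0.1943  0.3108]
head_grip 0.88 320.1 336.1 z-plane [ 0.5627 -0.1682  0.1155] depth [ 0.5545 -0.1673  0.1287]
head_nose 0.77 342.1 310.6 z-plane [ 0.5592 -0.1416  0.07  ] depth [ 0.5522 -0.1417  0.0818]
knob_grip 0.8 356.5 223.4 z-plane [ 0.4543 -0.1154  0.068 ] depth [ 0.4519 -0.1165  0.0756]
deck ((0.5262734889984131, -0.06464484333992004), (0.13938607275485992, 0.2807011604309082), 5.827413082122803)
pump ((0.4987775683403015, -0.30800381302833557), (0.04591720923781395, 0.14804360270500183), 83.75209045410156)
```

View pics/w1.png

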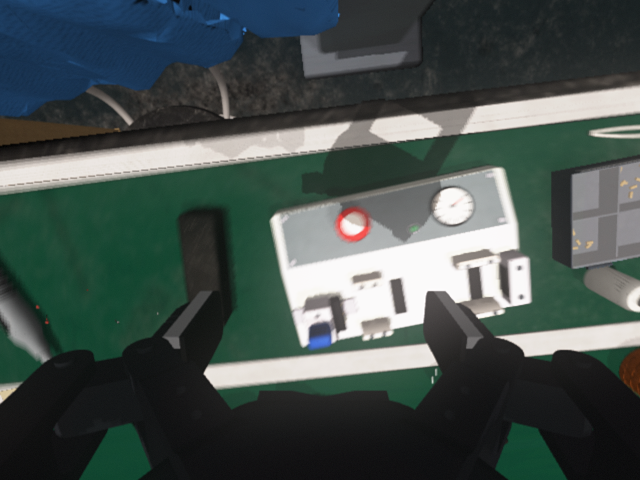

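Emit:
{"fn": "move_arm", "kwargs": {"jaw": [8.5,8.5,8.5,8.5,8.5,8.5,8.5,8.5,8.5,8.5,8.5,8.5], "dp": [[-1.77,-2.96,0],[-1.77,-2.96,0],[-1.77,-2.96,0],[-1.77,-2.96,0],[-1.77,-2.96,0],[0,0,3.1],[0,0,3.1],[0,0,3.1],[0,0,3.1],[0,0,3.1],[0,0,3.1],[0,0,1]], "turn": [[0,0,0],[0,0,0],[0,0,0],[0,0,0],[0,0,0],[0,0,0],[0,0,0],[0,0,0],[0,0,0],[0,0,0],[0,0,0],[0,0,0]]}}

```text
time_s: 4.9
position: [0.4985, -0.3045, 0.0705]
tool_rot: [[-0.994, 0.111, -0.005], [0.111, 0.994, 0.005], [0.005, 0.004, -1.0]]
ft_force: [0.2, -0.1, -0.8]
grip_width: 0.0848
gripper_force: 0.0
```

Run:
```python
from h import *
st=observe(); R=np.array(st["tool_rot"]);print(st["time_s"],st["position"])
im,d=cams.get_image("wrist"); cv2.imwrite("pics/w2.png",im[:,:,::-1])
P=cloud("wrist",d,st).reshape(-1,3); x,y,z=P.T
m=(z>.042)&(z<.05)&(x>.38)&(x<.62)&(y>-.37)&(y<-.23)
print(cv2.minAreaRect(P[m][:,:2].astype(np.float32)))
T=(P[m]-st["position"])@R; print("tool x",T[:,0].min(),T[:,0].max(),"y pct",np.percentile(T[:,1],[1,99]))
```

```text
4.9 [ 0.4985 -0.3045  0.0705]
((0.49954843521118164, -0.3083292245864868), (0.04603755474090576, 0.1496044099330902), 83.65447998046875)
tool x -0.07637393738769507 0.07321252067975008 y pct [-0.0258  0.0181]
```

View pics/w2.png

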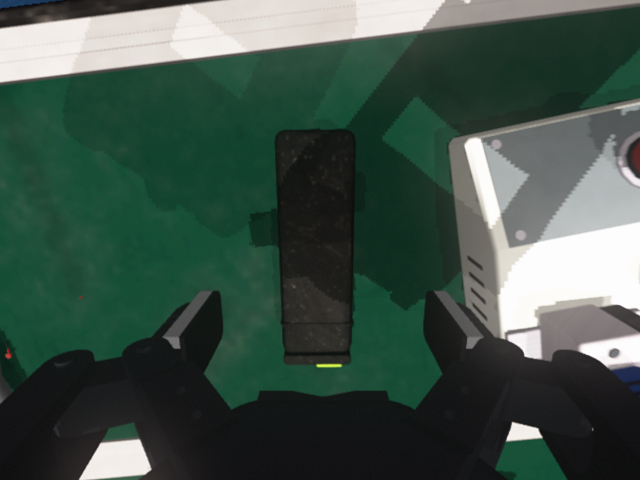

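Emit:
{"fn": "move_arm", "kwargs": {"jaw": [8.5,8.5,8.5,8.5,8.5], "dp": [[-0.45,-0.4,1.2],[0,0,1.2],[0,0,1.2],[0,0,0],[0,0,0]], "turn": [[0,0,0],[0,0,0],[0,0,0],[0,0,0],[0,0,0]]}}

```text
time_s: 5.37
position: [0.5048, -0.3116, 0.0394]
tool_rot: [[-0.994, 0.112, 0.001], [0.112, 0.994, -0.001], [-0.001, -0.001, -1.0]]
ft_force: [0.0, -0.2, -0.2]
grip_width: 0.085
gripper_force: 0.0
```

Emit:
{"fn": "move_arm", "kwargs": {"jaw": [8.5,8.5,8.5,8.5,8.5,4,4,4,4,4,4,4], "dp": [[0.2,0.3,0.8],[0,0,0.9],[0,0,0.8],[0,0,0.8],[0,0,0],[0,0,0],[0,0,0],[0,0,0],[0,0,0],[0,0,0],[0,0,0],[0,0,0]], "turn": [[0,0,0],[0,0,0],[0,0,0],[0,0,0],[0,0,0],[0,0,0],[0,0,0],[0,0,0],[0,0,0],[0,0,0],[0,0,0],[0,0,0]], "force": 50}}

```text
time_s: 6.37
position: [0.5028, -0.3081, 0.0061]
tool_rot: [[-0.994, 0.112, 0.001], [0.112, 0.994, -0.001], [-0.001, -0.001, -1.0]]
ft_force: [-0.4, 0.6, 5.0]
grip_width: 0.0449
gripper_force: 52.5
```

Emit:
{"fn": "move_arm", "kwargs": {"jaw": [4,4,4,4,4,4,4,4,4,4,4,4], "dp": [[0,0,-1],[0,0,-3],[0,0,-3],[0,0,-3],[0,0,-3],[0,0,-3],[0,0,-2],[-0.35,2.67,0],[-0.35,2.67,0],[-0.34,2.67,0],[-0.34,2.67,0],[-0.34,2.67,0]], "turn": [[0,0,0],[0,0,0],[0,0,0],[0,0,0],[0,0,0],[0,0,0],[0,0,0],[0,0,0],[0,0,0],[0,0,0],[0,0,0],[0,0,0]]}}

```text
time_s: 7.37
position: [0.5341, -0.1756, 0.1854]
tool_rot: [[-0.994, 0.112, -0.001], [0.112, 0.994, 0.0], [0.001, 0.0, -1.0]]
ft_force: [0.9, 0.5, -1.7]
grip_width: 0.045
gripper_force: 52.4
```

Emit:
{"fn": "move_arm", "kwargs": {"jaw": [4,4,4,4,4,4,4,4,4,4,4,4], "dp": [[0,2.67,0],[0,2.67,0],[0,2.67,0],[0,2.67,0],[0,2.67,0],[0,0,0],[0,0,0],[0,0,0],[0,0,0],[0,0,0],[0,0,0],[0,0,0]], "turn": [[0,0,0],[0,0,0],[0,0,0],[0,0,0],[0,0,0],[0,0,0.1],[0,0,0.1],[0,0,0.1],[0,0,0.1],[0,0,0.1],[0,0,0.1],[0,0,0.1]]}}

```text
time_s: 8.37
position: [0.5488, -0.0442, 0.1854]
tool_rot: [[-0.685, 0.729, -0.001], [0.729, 0.685, 0.0], [0.001, -0.001, -1.0]]
ft_force: [-0.3, 0.1, -2.2]
grip_width: 0.0452
gripper_force: 52.4
```

Emit:
{"fn": "move_arm", "kwargs": {"jaw": [4,4,4,4,4,4,4,4], "dp": [[0,0,0],[0,0,0],[0,0,0],[0,0,0],[0,0,0],[0,0,0],[0,0,0],[0,0,0]], "turn": [[0,0,0.11],[0,0,0.11],[0,0,0.11],[0,0,0.11],[0,0,0.11],[0,0,0.11],[0,0,0],[0,0,0]]}}

```text
time_s: 9.03
position: [0.549, -0.0443, 0.1854]
tool_rot: [[-0.102, 0.995, -0.001], [0.995, 0.102, 0.0], [0.0, -0.001, -1.0]]
ft_force: [0.3, -0.3, -2.6]
grip_width: 0.0446
gripper_force: 52.4
```

Run:
```python
from h import *
st=observe(); R=np.array(st["tool_rot"]);print(st["time_s"],st["position"],np.degrees(np.arctan2(R[1,1],R[0,1])))
im,d=cams.get_image("wrist"); cv2.imwrite("pics/w3.png",im[:,:,::-1]); np.save("w3.npy",d)
P=cloud("wrist",d,st)
Z=dict(cradle_home=.062,end_stop=.072,pump=.19,head_grip=.1155,head_nose=.07,knob_grip=.068)
for q,l in marks("wrist",Z,st,1).items():
    for p,u,v in l: print(q,p,round(u,1),round(v,1),"z-plane",at_z("wrist",u,v,Z[q],st),"depth",P[int(np.clip(v,0,479)),int(np.clip(u,0,639))])
x,y,z=P.reshape(-1,3).T
m=(z>.08)&(z<.09)&(abs(x-.55)<.08)&(y>-.1)&(y<.12); print("blocks",m.sum(),cv2.minAreaRect(np.c_[x,y][m].astype(np.float32)))
# tester-frame check of block tops
a=np.radians(5.7);c=np.array([.5115,-.065]);Q=(np.c_[x,y]-c)@np.array([[np.cos(a),-np.sin(a)],[np.sin(a),np.cos(a)]])
for lo,hi in((-.06,-.025),(.06,.105)):
  for s in(-1,1):
    k=(z>.079)&(z<.089)&(Q[:,1]>lo-.01)&(Q[:,1]<hi+.006)&(s*(Q[:,0]-.04)>.015)&(s*(Q[:,0]-.04)<.05)
    if k.sum()>5: print("block",lo,s,k.sum(),np.percentile(Q[k],[3,97],axis=0).ravel(),np.median(z[k]))
# pump in tool
T=(P.reshape(-1,3)-st["position"])@R
k=(T[:,2]<-.03)&(T[:,2]>-.05)&(abs(T[:,1])<.03)&(abs(T[:,0])<.11); print("pump tool",k.sum(),np.percentile(T[k],[1,99],axis=0))
```

```text
9.0333 [ 0.549  -0.0443  0.1854] 5.86055447656436
pump 0.89 324.3 266.1 z-plane [ 0.5505 -0.0376  0.19  ] depth [ 0.5488 -0.0239  0.2267]
knob_grip 0.62 210.5 291.4 z-plane [ 0.4545 -0.1182  0.068 ] depth [ 0.4576 -0.1123  0.0793]
blocks 2699 ((0.538179337978363, 0.06092863529920578), (0.05988466367125511, 0.024374650791287422), 4.9574079513549805)
pump tool 31884 [[-0.0391 -0.0214 -0.0459]
 [ 0.0781  0.0239 -0.0363]]
```

View pics/w3.png

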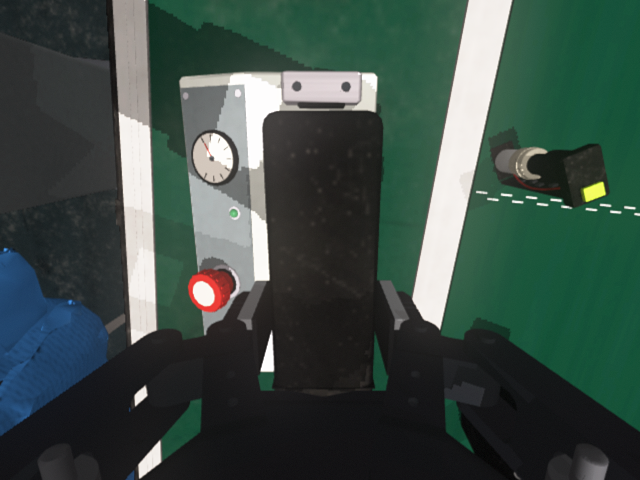

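Emit:
{"fn": "move_arm", "kwargs": {"jaw": [4,4,4,4,4,4], "dp": [[0,0,2],[0,0,2.5],[0,0,2.5],[0,0,1.5],[0,0,0.5],[0,0,0]], "turn": [[0,0,0],[0,0,0],[0,0,0],[0,0,0],[0,0,0],[0,0,0]]}}

```text
time_s: 9.88
position: [0.5489, -0.0443, 0.0945]
tool_rot: [[-0.099, 0.995, -0.002], [0.995, 0.099, 0.001], [0.001, -0.002, -1.0]]
ft_force: [0.8, -0.2, -1.2]
grip_width: 0.0451
gripper_force: 52.3
```

Run:
```python
from h import *
st=observe(); R=np.array(st["tool_rot"]);print(st["time_s"],st["position"],np.degrees(np.arctan2(R[1,1],R[0,1])),st["ft_force"])
im,d=cams.get_image("wrist"); cv2.imwrite("pics/w4.png",im[:,:,::-1]); np.save("w4.npy",d)
P=cloud("wrist",d,st).reshape(-1,3)
T=(P-st["position"])@R; z=P[:,2]
k=(z>.125)&(z<.145)&(abs(T[:,1])<.03)&(T[:,0]>.02)&(T[:,0]<.11); print("pump",np.percentile(T[k],[1,99],axis=0))
for s in(-1,1):
  k=(z>.079)&(z<.089)&(T[:,0]>.03)&(T[:,0]<.093)&(s*T[:,1]>.02)&(s*T[:,1]<.06)
  print("block",s,k.sum(),np.percentile(T[k],[2,10,50,90,98],axis=0) if k.sum()>5 else "")
k=(z>.079)&(z<.089)&(T[:,0]>.093)&(T[:,0]<.15)&(abs(T[:,1])<.06)
print("stop",k.sum(),np.percentile(T[k],[1,99],axis=0),cv2.minAreaRect(T[k][:,:2].astype(np.float32)))
k=(z>.053)&(z<.062)&(T[:,0]>.03)&(T[:,0]<.15)&(abs(T[:,1])<.09)
# back edge of deck line fit
xs=np.arange(.03,.14,.004); e=[(x,T[k&(abs(T[:,0]-x)<.003),1].max()) for x in xs if (k&(abs(T[:,0]-x)<.003)).sum()>5]; e=np.array(e); print("edge tool y",np.polyfit(e[:,0],e[:,1],1), "expect at tester x .085", e[::6])
```

```text
9.8833 [ 0.5489 -0.0443  0.0945] 5.6906545892292275 [ 0.7656 -0.1762 -1.204 ]
pump [[ 0.0207 -0.0208 -0.0421]
 [ 0.0788  0.0231 -0.0361]]
block -1 1355 [[ 0.0431 -0.0372  0.0085]
 [ 0.0474 -0.0363  0.0091]
 [ 0.0672 -0.0328  0.0103]
 [ 0.0836 -0.0299  0.0125]
 [ 0.0863 -0.0282  0.0141]]
block 1 922 [[0.0432 0.0278 0.0083]
 [0.048  0.0303 0.0091]
 [0.0694 0.0334 0.0104]
 [0.0844 0.036  0.0126]
 [0.0862 0.0365 0.0139]]
stop 6585 [[ 0.094  -0.0293  0.0081]
 [ 0.1176  0.0288  0.0144]] ((0.10587161034345627, -0.0003123469650745392), (0.024428609758615494, 0.060227878391742706), 0.14007289707660675)
edge tool y [0.0028 0.0445] expect at tester x .085 [[0.03   0.0441]
 [0.054  0.0447]
 [0.078  0.0446]
 [0.102  0.045 ]]
```

View pics/w4.png

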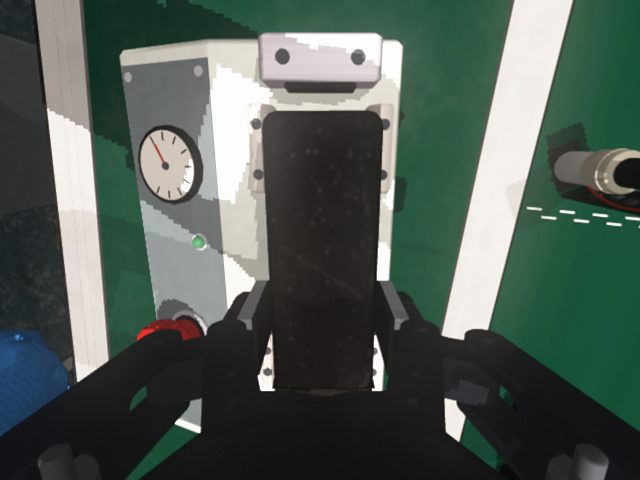

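Emit:
{"fn": "move_arm", "kwargs": {"jaw": [4,4,4,4,4,4], "dp": [[0,-0.05,0.6],[0,0,0.6],[0,0,0.5],[0,0,0.5],[0,0,0.4],[0,0,0]], "turn": [[0,0,0],[0,0,0],[0,0,0],[0,0,0],[0,0,0],[0,0,0]]}}

```text
time_s: 10.43
position: [0.5485, -0.0443, 0.0685]
tool_rot: [[-0.099, 0.995, -0.001], [0.995, 0.099, 0.0], [0.001, -0.001, -1.0]]
ft_force: [-0.6, 0.0, -4.0]
grip_width: 0.045
gripper_force: 52.3
```

Emit:
{"fn": "move_arm", "kwargs": {"jaw": [4,7,7,7,7,7,7,7,7,7,7,7], "dp": [[0,0,0.05],[0,0,0],[0,0,0],[0,0,0],[0,0,0],[0,0,-1],[0,0,-2.5],[0,0,-2.5],[0,0,-2.5],[0,0,-2],[0,0,-1],[0,0,0]], "turn": [[0,0,0],[0,0,0],[0,0,0],[0,0,0],[0,0,0],[0,0,0],[0,0,0],[0,0,0],[0,0,0],[0,0,0],[0,0,0],[0,0,0]]}}

```text
time_s: 11.43
position: [0.5499, -0.0447, 0.1872]
tool_rot: [[-0.099, 0.995, 0.006], [0.995, 0.099, -0.002], [-0.002, 0.006, -1.0]]
ft_force: [-0.8, -0.6, -0.1]
grip_width: 0.0701
gripper_force: 0.0
```

Emit:
{"fn": "move_arm", "kwargs": {"jaw": [7,7,6,6,6,6], "dp": [[-2.5,0,0],[-2.5,0,0],[-2.5,0,0],[-2.5,0,0],[-2.5,0,0],[0,0,0]], "turn": [[0,0,0],[0,0,0],[0,0,0],[0,0,0],[0,0,0],[0,0,0]]}}

```text
time_s: 11.93
position: [0.561, -0.1726, 0.1829]
tool_rot: [[-0.095, 0.995, -0.001], [0.995, 0.095, -0.001], [-0.001, -0.001, -1.0]]
ft_force: [0.0, -0.3, 0.7]
grip_width: 0.0599
gripper_force: 0.0
```

Run:
```python
from h import *
st=observe(); R=np.array(st["tool_rot"]);print(st["time_s"],st["position"],np.degrees(np.arctan2(R[1,1],R[0,1])),st["ft_force"])
im,d=cams.get_image("wrist"); cv2.imwrite("pics/w5.png",im[:,:,::-1]); np.save("w5.npy",d)
P=cloud("wrist",d,st).reshape(-1,3)
T=(P-st["position"])@R; z=P[:,2]
hsv=cv2.cvtColor(im,cv2.COLOR_RGB2HSV).reshape(-1,3)
b=(hsv[:,0]>100)&(hsv[:,0]<130)&(hsv[:,1]>130)&(z>.09)&(z<.14)&(abs(T[:,0])<.06)&(abs(T[:,1])<.04)
print("grip",b.sum(),np.percentile(T[b],[2,98],axis=0)); t=b&(z>.122); print("top",t.sum(),np.percentile(T[t],[2,98],axis=0),np.median(z[t]))
k=(z>.1)&(z<.115)&(abs(T[:,1])<.035)&(T[:,0]>.03)&(T[:,0]<.24)
print("pump",k.sum(),np.median(z[k]),np.percentile(T[k],[1,99],axis=0),cv2.minAreaRect(T[k][:,:2].astype(np.float32)))
k=(z>.079)&(z<.089)&(T[:,0]>.215)&(T[:,0]<.27)&(abs(T[:,1])<.06)
print("stop",k.sum(),np.percentile(T[k],[1,99],axis=0) if k.any() else "")
```

```text
11.9333 [ 0.561  -0.1726  0.1829] 5.471553153266433 [ 0.041  -0.2872  0.6713]
grip 409 [[-0.003  -0.0039  0.0527]
 [ 0.0174  0.005   0.0558]]
top 409 [[-0.003  -0.0039  0.0527]
 [ 0.0174  0.005   0.0558]] 0.12880113445830377
pump 10760 0.1084803425197274 [[ 0.0571 -0.0212  0.0725]
 [ 0.1528  0.0232  0.0801]] ((0.10467912256717682, 0.0009105280041694641), (0.04628060758113861, 0.10097166895866394), 89.916015625)
stop 0
```

View pics/w5.png

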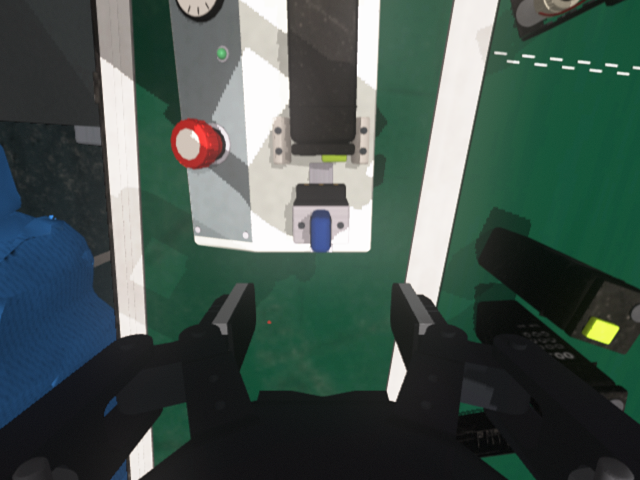

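Emit:
{"fn": "move_arm", "kwargs": {"jaw": [6,6,6,6,1,1,1,1,1,1,1,1], "dp": [[0.6,0,2],[0,0,2.6],[0,0,2.5],[0,0,1],[0,0,0],[0,0,0],[0,0,0],[0,0,0],[0,0,0],[0,0,0],[0,0,0],[0,0,0]], "turn": [[0,0,0],[0,0,0],[0,0,0],[0,0,0],[0,0,0],[0,0,0],[0,0,0],[0,0,0],[0,0,0],[0,0,0],[0,0,0],[0,0,0]], "force": 30}}

```text
time_s: 12.98
position: [0.5606, -0.1629, 0.103]
tool_rot: [[-0.099, 0.995, 0.0], [0.995, 0.099, -0.0], [-0.0, 0.0, -1.0]]
ft_force: [-0.2, -0.6, 0.3]
grip_width: 0.0102
gripper_force: 0.0
```

Run:
```python
from h import *
st=observe(); print(st["position"],st["grip_width"],st["gripper_force"])
im,d=cams.get_image("wrist")
P=cloud("wrist",d,st).reshape(-1,3); T=(P-st["position"])@np.array(st["tool_rot"]); z=P[:,2]
hsv=cv2.cvtColor(im,cv2.COLOR_RGB2HSV).reshape(-1,3)
b=(hsv[:,0]>100)&(hsv[:,0]<130)&(hsv[:,1]>130)&(z>.05)&(z<.14)&(abs(T[:,0])<.08)&(abs(T[:,1])<.05)
print(b.sum(),np.percentile(T[b],[2,98],axis=0))
i2,_=cams.get_image("side")
o=np.zeros((480,800,3),np.uint8); o[:,:400]=cv2.resize(im[180:420,220:420],(400,480)); o[:,400:]=cv2.resize(i2[190:310,270:370],(400,480))
cv2.imwrite("pics/w6.png",o[:,:,::-1])
```

```text
[ 0.5606 -0.1629  0.103 ] 0.010246584900182909 0.0
877 [[-0.0145 -0.0035 -0.027 ]
 [ 0.0083  0.0053 -0.0234]]
```

View pics/w6.png

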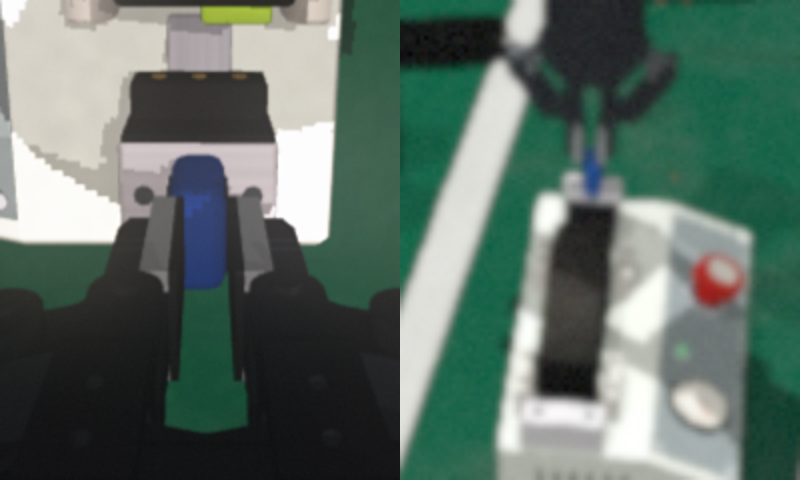

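Emit:
{"fn": "move_arm", "kwargs": {"jaw": [0,0,0,0], "dp": [[0,0,0],[0,0,0],[0,0,0],[0,0,0]], "turn": [[0,0,0],[0,0,0],[0,0,0],[0,0,0]], "force": 30}}

```text
time_s: 13.42
position: [0.5605, -0.1628, 0.1028]
tool_rot: [[-0.099, 0.995, -0.0], [0.995, 0.099, 0.0], [0.0, -0.0, -1.0]]
ft_force: [0.2, 0.2, -0.3]
grip_width: -0.0003
gripper_force: 0.0
```

Run:
```python
from h import *
st=observe(); print(st["position"],st["grip_width"],st["time_s"])
im,d=cams.get_image("wrist"); np.save("w7.npy",d)
P=cloud("wrist",d,st); T=(P-st["position"])@np.array(st["tool_rot"])
for v in range(225,340,8):
    print(v,[ (tuple(np.round(T[v,u]*1000).astype(int)),tuple(im[v,u])) for u in (308,318,324,330,338)])
cv2.imwrite("pics/w7.png",cv2.resize(im[180:420,220:420],(500,600))[:,:,::-1])
```

```text
[ 0.5605 -0.1628  0.1028] -0.00028262726257330146 13.4167
225 [((np.int64(22), np.int64(-7), np.int64(21)), (np.uint8(53), np.uint8(51), np.uint8(49))), ((np.int64(22), np.int64(-1), np.int64(20)), (np.uint8(55), np.uint8(52), np.uint8(50))), ((np.int64(22), np.int64(2), np.int64(20)), (np.uint8(55), np.uint8(53), np.uint8(51))), ((np.int64(22), np.int64(6), np.int64(20)), (np.uint8(54), np.uint8(53), np.uint8(51))), ((np.int64(22), np.int64(10), np.int64(21)), (np.uint8(57), np.uint8(56), np.uint8(54)))]
233 [((np.int64(17), np.int64(-7), np.int64(21)), (np.uint8(53), np.uint8(52), np.uint8(51))), ((np.int64(17), np.int64(-1), np.int64(21)), (np.uint8(54), np.uint8(52), np.uint8(51))), ((np.int64(18), np.int64(2), np.int64(19)), (np.uint8(55), np.uint8(52), np.uint8(51))), ((np.int64(17), np.int64(6), np.int64(21)), (np.uint8(57), np.uint8(55), np.uint8(54))), ((np.int64(17), np.int64(10), np.int64(20)), (np.uint8(59), np.uint8(56), np.uint8(54)))]
241 [((np.int64(14), np.int64(-7), np.int64(17)), (np.uint8(53), np.uint8(51), np.uint8(48))), ((np.int64(14), np.int64(-1), np.int64(17
[... 5109 characters left out ...]
4(2), np.int64(-64)), (np.uint8(39), np.uint8(39), np.uint8(39))), ((np.int64(12), np.int64(4), np.int64(-76)), (np.uint8(38), np.uint8(36), np.uint8(36))), ((np.int64(12), np.int64(6), np.int64(-74)), (np.uint8(37), np.uint8(36), np.uint8(37)))]
337 [((np.int64(11), np.int64(-3), np.int64(-79)), (np.uint8(33), np.uint8(33), np.uint8(32))), ((np.int64(3), np.int64(0), np.int64(-65)), (np.uint8(33), np.uint8(32), np.uint8(31))), ((np.int64(3), np.int64(2), np.int64(-65)), (np.uint8(35), np.uint8(34), np.uint8(35))), ((np.int64(10), np.int64(4), np.int64(-77)), (np.uint8(32), np.uint8(31), np.uint8(31))), ((np.int64(12), np.int64(6), np.int64(-80)), (np.uint8(33), np.uint8(34), np.uint8(34)))]
```

View pics/w7.png

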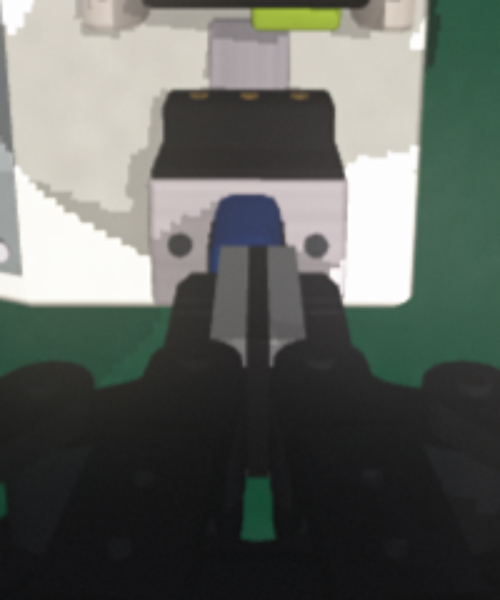

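Emit:
{"fn": "move_arm", "kwargs": {"jaw": [5,5,5,5,5,5,0,0,0,0,0,0], "dp": [[-0.2,0,-0.3],[0,0,0],[0,0,0.9],[0,0,0.9],[0,0,0.9],[0,0,0.9],[0,0,0],[0,0,0],[0,0,0],[0,0,0],[0,0,0],[0,0,0]], "turn": [[0,0,0],[0,0,0],[0,0,0],[0,0,0],[0,0,0],[0,0,0],[0,0,0],[0,0,0],[0,0,0],[0,0,0],[0,0,0],[0,0,0]], "force": 30}}

```text
time_s: 14.47
position: [0.5585, -0.1643, 0.0675]
tool_rot: [[-0.099, 0.995, -0.007], [0.995, 0.099, 0.002], [0.003, -0.006, -1.0]]
ft_force: [-4.7, -2.7, -10.4]
grip_width: 0.0416
gripper_force: 31.7
```

Run:
```python
from h import *
st=observe(); print(st["position"],st["grip_width"],st["gripper_force"],st["ft_force"],st["wrist_torque"])
im,d=cams.get_image("wrist"); np.save("w8.npy",d)
P=cloud("wrist",d,st); T=(P-st["position"])@np.array(st["tool_rot"])
for v in range(225,330,8):
    print(v,"|".join("%d %d %d w%d %s"%(*(T[v,u]*1000),P[v,u,2]*1000,tuple(int(q) for q in im[v,u])) for u in (265,275,285,300,322,345,355,365,375)))
cv2.imwrite("pics/w8.png",cv2.resize(im[180:420,220:420],(500,600))[:,:,::-1])
```

```text
[ 0.5585 -0.1643  0.0675] 0.04160533291519489 31.74878865480423 [ -4.714   -2.6586 -10.4365] [-0.3926  0.9989 -0.0351]
225 25 -29 8 w58 (213, 208, 197)|24 -24 9 w57 (214, 209, 199)|24 -19 9 w58 (214, 208, 199)|25 -10 8 w58 (203, 199, 187)|26 0 4 w63 (174, 165, 169)|24 13 9 w58 (198, 193, 183)|24 18 9 w57 (214, 210, 200)|25 24 8 w58 (213, 209, 196)|25 29 8 w58 (216, 212, 201)
233 20 -30 9 w57 (216, 211, 200)|20 -24 8 w59 (211, 207, 196)|25 -16 -11 w78 (51, 49, 47)|25 -9 -11 w78 (47, 45, 42)|25 1 -10 w78 (47, 45, 40)|25 12 -10 w78 (48, 45, 41)|25 16 -10 w78 (48, 46, 44)|20 24 8 w58 (213, 208, 197)|20 29 9 w57 (212, 208, 197)
241 15 -30 10 w57 (216, 211, 200)|15 -24 9 w58 (212, 207, 196)|23 -16 -15 w83 (54, 52, 50)|23 -9 -14 w82 (49, 47, 45)|22 1 -14 w82 (48, 46, 45)|22 11 -14 w82 (49, 49, 45)|23 16 -15 w82 (51, 50, 46)|16 24 8 w59 (194, 191, 179)|16 29 8 w59 (211, 208, 197)
249 11 -30 9 w58 (213, 208, 197)|11 -24 9 w58 (185, 180, 170)|18 -16 -14 w82 (52, 51, 48)|19 -9 -15 w82 (49, 48, 46)|18 1 -14 w82 (47, 46, 45)|18 12 -14 w81 (49, 47, 46)|19 16 -15 w82 (50, 49, 47)|11 24 8 w58 (198, 
[... 1962 characters left out ...]
56, 146, 148)|9 1 -59 w127 (39, 65, 131)|-6 11 -30 w97 (155, 145, 147)|-5 15 -31 w98 (158, 148, 151)|-6 20 -30 w97 (157, 147, 149)|3 21 -48 w116 (39, 39, 38)
321 5 -19 -58 w126 (39, 37, 36)|-6 -19 -37 w104 (35, 34, 33)|-10 -15 -31 w98 (158, 148, 150)|-10 -8 -31 w98 (160, 150, 151)|6 1 -60 w127 (37, 62, 128)|-10 11 -30 w97 (161, 151, 154)|-9 16 -31 w98 (161, 151, 152)|-10 20 -30 w97 (161, 151, 153)|0 22 -49 w116 (36, 36, 36)
329 3 -19 -60 w128 (37, 36, 35)|-10 -19 -36 w104 (51, 49, 49)|-14 -15 -30 w98 (160, 150, 151)|-13 -8 -31 w99 (162, 152, 154)|3 1 -60 w128 (34, 55, 112)|-14 11 -30 w97 (160, 151, 153)|-14 16 -30 w97 (160, 150, 152)|-14 20 -30 w98 (251, 247, 248)|-2 22 -50 w117 (33, 34, 34)
```

View pics/w8.png

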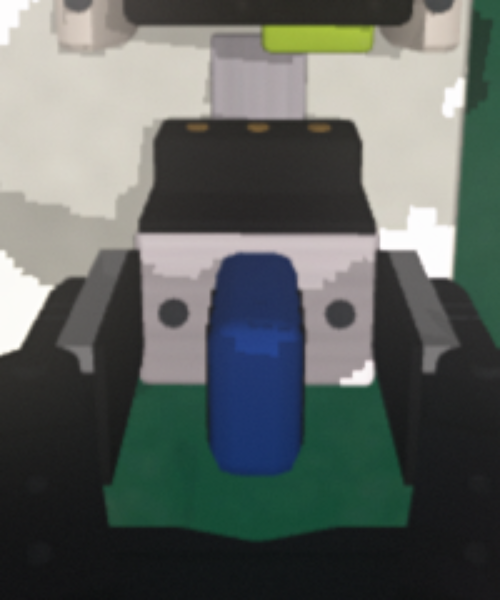

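Emit:
{"fn": "move_arm", "kwargs": {"jaw": [6,6,6,6,0,0,0,0,0,0,0], "dp": [[0,0,0],[0,0,0],[0,0,-0.3],[0,0,-0.2],[0,0,0],[0,0,0],[0,0,0],[0,0,0],[0,0,0],[0,0,0],[0,0,0]], "turn": [[0,0,0],[0,0,0],[0,0,0],[0,0,0],[0,0,0],[0,0,0],[0,0,0],[0,0,0],[0,0,0],[0,0,0],[0,0,0]], "force": 30}}

```text
time_s: 15.43
position: [0.5587, -0.165, 0.0751]
tool_rot: [[-0.099, 0.995, -0.005], [0.995, 0.099, -0.0], [0.0, -0.004, -1.0]]
ft_force: [-11.2, -1.3, 7.5]
grip_width: 0.0137
gripper_force: 31.5
```

Emit:
{"fn": "move_arm", "kwargs": {"jaw": [0,0,0,0,0,0,0,0,0,0,0], "dp": [[0,-0.2,0],[0.3,0,0],[0.4,0,0],[0.4,0,0],[0.4,0,0],[0.4,0,0],[0.4,0,0],[0.4,0,0],[0.3,0,0],[0.2,0,0],[0,0,0]], "turn": [[0,0,0],[0,0,0],[0,0,0],[0,0,0],[0,0,0],[0,0,0],[0,0,0],[0,0,0],[0,0,0],[0,0,0],[0,0,0]]}}

```text
time_s: 16.35
position: [0.5556, -0.1327, 0.0751]
tool_rot: [[-0.099, 0.995, 0.0], [0.995, 0.099, -0.0], [-0.0, 0.0, -1.0]]
ft_force: [-3.1, -2.3, 5.7]
grip_width: 0.0138
gripper_force: 31.4
```

Run:
```python
from h import *
st=observe(); R=np.array(st["tool_rot"]); print(st["time_s"],st["position"],st["ft_force"],st["grip_width"])
im,d=cams.get_image("wrist"); cv2.imwrite("pics/w9.png",im[:,:,::-1])
P=cloud("wrist",d,st).reshape(-1,3); T=(P-st["position"])@R; z=P[:,2]
k=(z>.104)&(z<.113)&(abs(T[:,1])<.03)&(T[:,0]>.02)&(T[:,0]<.24); print("pump",k.sum(),np.percentile(T[k],[.5,99.5],axis=0)[:,:2])
k=(z>.077)&(z<.085)&(abs(T[:,1])<.018)&(T[:,0]>.0)&(T[:,0]<.05); print("nose",k.sum(),np.percentile(T[k],[1,99],axis=0)[:,:2] if k.any() else "")
for v in range(60,270,10): print(v,np.round(T.reshape(480,640,3)[v,318]*1000),im[v,318])
```

```text
16.35 [ 0.5556 -0.1327  0.0751] [-3.0542 -2.3387  5.6816] 0.0137741436740336
pump 27880 [[ 0.0277 -0.0191]
 [ 0.1157  0.0252]]
nose 401 [[ 0.0152 -0.0178]
 [ 0.0195  0.0165]]
60 [ 97.  -0. -34.] [39 36 33]
70 [ 94.  -0. -33.] [41 38 36]
80 [ 90.  -0. -34.] [42 39 37]
90 [ 87.  -0. -33.] [43 39 38]
100 [ 83.  -0. -34.] [43 39 37]
110 [ 80.  -0. -33.] [43 40 38]
120 [ 76.  -0. -34.] [41 38 37]
130 [ 73.  -0. -35.] [40 37 35]
140 [ 69.  -0. -34.] [41 37 35]
150 [ 65.  -0. -35.] [39 37 35]
160 [ 61.  -0. -34.] [38 36 33]
170 [ 58.  -0. -35.] [39 35 34]
180 [ 54.  -1. -33.] [37 34 32]
190 [ 50.  -1. -33.] [40 37 35]
200 [ 46.  -1. -34.] [35 33 33]
210 [ 42.  -1. -33.] [37 34 33]
220 [ 37.  -1. -32.] [34 31 29]
230 [ 33.  -1. -33.] [39 34 34]
240 [ 29.  -1. -33.] [39 36 34]
250 [16. -1. -8.] [36 35 33]
260 [ 15.  -1. -20.] [35 33 32]
```

Emit:
{"fn": "move_arm", "kwargs": {"jaw": [0,0,0,0,0], "dp": [[0.2,0,0],[0.2,0,0],[0.1,0,0],[0.1,0,0],[0,0,0]], "turn": [[0,0,0],[0,0,0],[0,0,0],[0,0,0],[0,0,0]]}}

```text
time_s: 16.82
position: [0.555, -0.1271, 0.0751]
tool_rot: [[-0.099, 0.995, 0.0], [0.995, 0.099, -0.001], [-0.001, 0.0, -1.0]]
ft_force: [-3.5, -3.8, 5.5]
grip_width: 0.0133
gripper_force: 31.4
```

Emit:
{"fn": "move_arm", "kwargs": {"jaw": [0,0,0], "dp": [[0.1,0,0],[0.1,0,0],[0,0,0]], "turn": [[0,0,0],[0,0,0],[0,0,0]]}}

```text
time_s: 17.07
position: [0.555, -0.1267, 0.0752]
tool_rot: [[-0.099, 0.995, 0.001], [0.995, 0.099, -0.004], [-0.004, 0.0, -1.0]]
ft_force: [-3.6, -11.1, 4.0]
grip_width: 0.0133
gripper_force: 31.1
```

Emit:
{"fn": "move_arm", "kwargs": {"jaw": [0,0,0,0,0], "dp": [[0.1,0,0],[0.05,0,0],[0,0,0],[0,0,0],[-0.1,0,0]], "turn": [[0,0,0],[0,0,0],[0,0,0],[0,0,0],[0,0,0]]}}

```text
time_s: 17.48
position: [0.555, -0.1268, 0.0751]
tool_rot: [[-0.098, 0.995, 0.001], [0.995, 0.098, -0.004], [-0.004, 0.0, -1.0]]
ft_force: [-3.4, -10.0, 4.7]
grip_width: 0.0136
gripper_force: 31.2
```

Emit:
{"fn": "move_arm", "kwargs": {"jaw": [6,6,6,6,6,6,6,6,6], "dp": [[0,0,0],[0,0,0],[0,0,0],[0,0,0],[0,0,-2],[0,0,-3],[0,0,-3],[0,0,-1],[0,0,0]], "turn": [[0,0,0],[0,0,0],[0,0,0],[0,0,0],[0,0,0],[0,0,0],[0,0,0],[0,0,0],[0,0,0]]}}

```text
time_s: 18.23
position: [0.5558, -0.1247, 0.1673]
tool_rot: [[-0.099, 0.995, 0.005], [0.995, 0.099, -0.002], [-0.002, 0.005, -1.0]]
ft_force: [-0.6, 0.7, 0.2]
grip_width: 0.06
gripper_force: 0.0
```

Emit:
{"fn": "move_arm", "kwargs": {"jaw": [6,6,6,6,6,6,6], "dp": [[0,-2,0],[0,-2,0],[0,-2,0],[0,-2,0],[0,-1.8,0],[0,0,0],[0,0,0]], "turn": [[0,0,0],[0,0,0],[0,0,0],[0,0,0],[0,0,0],[0,0,0],[0,0,0]]}}

```text
time_s: 18.82
position: [0.4566, -0.1341, 0.1639]
tool_rot: [[-0.098, 0.995, -0.001], [0.995, 0.098, 0.001], [0.001, -0.001, -1.0]]
ft_force: [0.2, -0.1, -0.0]
grip_width: 0.06
gripper_force: 0.0
```

Run:
```python
from h import *
st=observe(); R=np.array(st["tool_rot"]); print(st["time_s"],st["position"],R.tolist(),st["ft_force"],st["grip_width"])
im,d=cams.get_image("wrist"); cv2.imwrite("pics/w10.png",im[:,:,::-1]); np.save("w10.npy",d)
P=cloud("wrist",d,st).reshape(-1,3); T=(P-st["position"])@R; z=P[:,2]
hsv=cv2.cvtColor(im,cv2.COLOR_RGB2HSV).reshape(-1,3)
red=((hsv[:,0]<8)|(hsv[:,0]>172))&(hsv[:,1]>140)&(abs(P[:,0]-.455)<.05)&(abs(P[:,1]+.115)<.05)&(z>.03)&(z<.1)
print("red",red.sum(),np.percentile(P[red],[2,50,98],axis=0),cv2.minAreaRect(P[red][:,:2].astype(np.float32)))
for q,l in marks("wrist",["knob_grip","head_nose","head_grip"],st).items():
    for p,u,v in l: print(q,p,u,v,at_z("wrist",u,v,{"knob_grip":.068,"head_nose":.07,"head_grip":.1155}[q],st))
# head/pump contact in tester frame
a=np.radians(5.65);c=np.array([.5115,-.065]);Q=(P[:,:2]-c)@np.array([[np.cos(a),-np.sin(a)],[np.sin(a),np.cos(a)]])
k=(z>.104)&(z<.112)&(abs(Q[:,0]-.04)<.02)&(Q[:,1]>-.08)&(Q[:,1]<.13); print("pump y (home -.038..)",k.sum(),np.percentile(Q[k],[.5,99.5],axis=0))
k=(z>.074)&(z<.086)&(abs(Q[:,0]-.04)<.02)&(Q[:,1]>-.1)&(Q[:,1]<-.03); print("nose",k.sum(),np.percentile(Q[k],[1,99],axis=0) if k.any() else "")
```

```text
18.8167 [ 0.4566 -0.1341  0.1639] [[-0.09817387428841857, 0.9951682505985403, -0.0014294781714345776], [0.9951684877465868, 0.09817550449183811, 0.001118621448403128], [0.0012535562905300226, -0.001312752228681455, -0.9999983526377494]] [ 0.2243 -0.1422 -0.0472] 0.060035518978549834
red 1136 [[ 0.4358 -0.1332  0.0688]
 [ 0.4569 -0.1125  0.076 ]
 [ 0.4705 -0.0985  0.0821]] ((0.45343244075775146, -0.11607664823532104), (0.03806261718273163, 0.03708576411008835), 16.280359268188477)
knob_grip 0.83 319.616 206.112 [ 0.4535 -0.1149  0.068 ]
head_nose 0.86 448.896 201.024 [ 0.5535 -0.1005  0.07  ]
head_grip 0.9 471.168 256.176 [ 0.5583 -0.1301  0.1155]
pump y (home -.038..) 13634 [[ 0.0202 -0.0668]
 [ 0.0597  0.0832]]
nose 391 [[ 0.0204 -0.0505]
 [ 0.0569 -0.0313]]
```

View pics/w10.png

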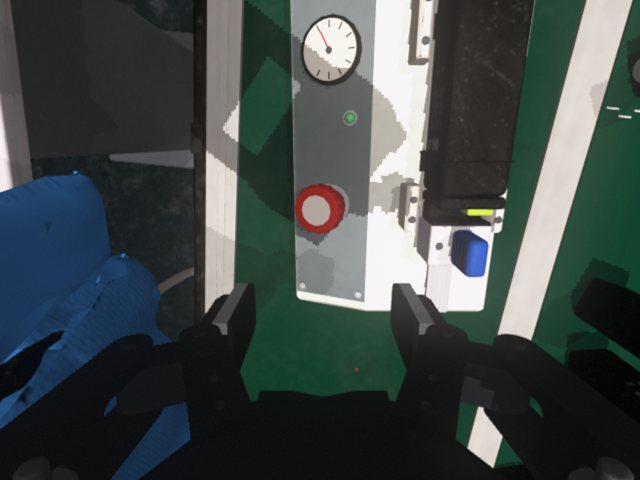

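Emit:
{"fn": "move_arm", "kwargs": {"jaw": [6,6,6,6,6,6,6,6,6], "dp": [[0,0,0],[0,0,0],[0,0,0],[0,0,0],[0.62,-1.2,1.94],[0.62,-1.2,1.94],[0.62,-1.2,1.94],[0,0,0],[0,0,0]], "turn": [[-0.096,0,0],[-0.096,0,0],[-0.096,0,0],[-0.096,0,0],[0,0,0],[0,0,0],[0,0,0],[0,0,0],[0,0,0]]}}

```text
time_s: 19.77
position: [0.4441, -0.1169, 0.0971]
tool_rot: [[-0.099, 0.923, 0.371], [0.995, 0.092, 0.038], [0.002, 0.373, -0.928]]
ft_force: [0.5, -0.2, 0.9]
grip_width: 0.0605
gripper_force: 0.0
```

Run:
```python
from h import *
st=observe(); R=np.array(st["tool_rot"]); p=np.array(st["position"]); print(st["time_s"],p,R[:,2],st["q"])
im,d=cams.get_image("wrist"); cv2.imwrite("pics/w11.png",im[:,:,::-1])
P=cloud("wrist",d,st).reshape(-1,3); T=(P-p)@R
hsv=cv2.cvtColor(im,cv2.COLOR_RGB2HSV).reshape(-1,3)
red=((hsv[:,0]<8)|(hsv[:,0]>172))&(hsv[:,1]>140)&(abs(T[:,0])<.04)&(abs(T[:,1])<.04)&(abs(T[:,2]-.03)<.05)
print("red tool",red.sum(),np.percentile(T[red],[1,50,99],axis=0))
tz=np.percentile(T[red],20,axis=0)[2]; t=red&(T[:,2]<tz+.004); print("top",cv2.minEnclosingCircle(T[t][:,:2].astype(np.float32)),tz)
pt=(np.array([.454,-.1157,.068])-p)@R; print("knob_grip est in tool",pt)
print(marks("wrist",["knob_grip"],st))
```

```text
19.7667 [ 0.4441 -0.1169  0.0971] [ 0.3715  0.0385 -0.9277] [-39.6481  13.1514 113.5106  24.392   40.2144 -62.276 ]
red tool 1758 [[-0.0181 -0.0198  0.0209]
 [ 0.0046 -0.0025  0.0225]
 [ 0.018   0.0158  0.0311]]
top ((-0.0005982009461149573, -0.002110490808263421), 0.019526993855834007) 0.021867883874889492
knob_grip est in tool [ 0.0001 -0.0016  0.0307]
{'knob_grip': [(0.78, 317.18399999999997, 259.68)]}
```

Emit:
{"fn": "move_arm", "kwargs": {"jaw": [6,6,6,6,6,6], "dp": [[0,-0.2,1.5],[0,0,2],[0,0,2],[0,0,1.5],[0,0,0.8],[0,0,0]], "turn": [[0,0,0],[0,0,0],[0,0,0],[0,0,0],[0,0,0],[0,0,0]]}}

```text
time_s: 20.37
position: [0.472, -0.1146, 0.024]
tool_rot: [[-0.099, 0.923, 0.373], [0.995, 0.092, 0.038], [0.0, 0.375, -0.927]]
ft_force: [-0.9, -0.6, -0.5]
grip_width: 0.0601
gripper_force: 0.0
```

Emit:
{"fn": "move_arm", "kwargs": {"jaw": [3,3,3,3,3,3], "dp": [[0,0,0],[0,0,0],[0,0,0],[0,0,0],[0,0,0],[0,0,0]], "turn": [[0,0,0],[0,0,0],[0,0,0],[0,0,0],[0,0,0],[0,0,0]], "force": 50}}

```text
time_s: 20.87
position: [0.4695, -0.1145, 0.0249]
tool_rot: [[-0.1, 0.923, 0.371], [0.995, 0.093, 0.036], [-0.001, 0.373, -0.928]]
ft_force: [-15.5, -7.3, 4.0]
grip_width: 0.0365
gripper_force: 48.8
```

Emit:
{"fn": "move_arm", "kwargs": {"jaw": [3,3,3,3,3,3,3], "dp": [[0,-0.25,0],[0,0,0],[0,0,-0.25],[0,0,-0.25],[0,0,-0.25],[0,0,-0.25],[0,0,0]], "turn": [[0,0,0],[0,0,0],[0,0,0],[0,0,0],[0,0,0],[0,0,0],[0,0,0]]}}

```text
time_s: 21.45
position: [0.4656, -0.1151, 0.0341]
tool_rot: [[-0.099, 0.922, 0.375], [0.995, 0.092, 0.036], [-0.001, 0.377, -0.926]]
ft_force: [2.8, 4.6, 5.1]
grip_width: 0.0365
gripper_force: 51.4
```

Emit:
{"fn": "move_arm", "kwargs": {"jaw": [6,6,6,6,6,6,6,6,6,6,6,6], "dp": [[0,0,0],[0,0,0],[0,0,0],[0,0,0],[0,0,0],[0,0,-1.5],[0,0,-2.5],[0,0,-2.5],[0,0,-2],[0,0,-1],[0,0,0],[0,0,0]], "turn": [[0,0,0],[0,0,0],[0,0,0],[0,0,0],[0,0,0],[0,0,0],[0,0,0],[0,0,0],[0,0,0],[0,0,0],[0,0,0],[0,0,0]]}}

```text
time_s: 22.45
position: [0.4297, -0.1186, 0.1208]
tool_rot: [[-0.098, 0.922, 0.373], [0.995, 0.091, 0.036], [-0.001, 0.375, -0.927]]
ft_force: [0.1, 0.3, 0.7]
grip_width: 0.0602
gripper_force: 0.0
```

Run:
```python
from h import *
st=observe(); R=np.array(st["tool_rot"]); p=np.array(st["position"]); print(st["time_s"],p,R[:,2],st["ft_force"],st["grip_width"])
im,d=cams.get_image("wrist"); cv2.imwrite("pics/w12.png",im[:,:,::-1])
P=cloud("wrist",d,st).reshape(-1,3)
hsv=cv2.cvtColor(im,cv2.COLOR_RGB2HSV).reshape(-1,3)
near=(abs(P[:,0]-.45)<.05)&(abs(P[:,1]+.115)<.04)&(P[:,2]>.04)&(P[:,2]<.11)
red=((hsv[:,0]<8)|(hsv[:,0]>172))&(hsv[:,1]>140)&near
n=np.array([-.369,-.0365,.928]); h=(P-np.array([.454,-.1157,.068])) @ n
print("knob top h above knob_grip-off (off .008, on .019):",red.sum(),np.percentile(h[red],[50,80,95]))
k=near&(h>-.03)&(h<-.018)&(abs((P-np.array([.454,-.1157,.068]))@np.array([-.098,.995,0]))>.025); print("panel h (-.0245)",np.median(h[k]))
g=(hsv[:,0]>40)&(hsv[:,0]<85)&(hsv[:,1]>100)&(hsv[:,2]>60)&near; print("green px",g.sum())
z=P[:,2];a=np.radians(5.65);c=np.array([.5115,-.065]);Q=(P[:,:2]-c)@np.array([[np.cos(a),-np.sin(a)],[np.sin(a),np.cos(a)]])
k=(z>.104)&(z<.112)&(abs(Q[:,0]-.04)<.02)&(Q[:,1]>-.06); print("pump",k.sum(),np.percentile(Q[k],[.5,99.5],axis=0))
k=(z>.075)&(z<.086)&(abs(Q[:,0]-.04)<.02)&(Q[:,1]>-.1)&(Q[:,1]<-.03); print("nose",k.sum(),np.percentile(Q[k],[1,99],axis=0) if k.any() else "")
print(marks("wrist",["knob_grip","head_nose"],st))
```

```text
22.45 [ 0.4297 -0.1186  0.1208] [ 0.3734  0.0363 -0.927 ] [0.0552 0.2842 0.6652] 0.06021162044005646
knob top h above knob_grip-off (off .008, on .019): 1523 [0.0193 0.02   0.0205]
panel h (-.0245) -0.022954245410222535
green px 0
pump 11137 [[ 0.0201 -0.0559]
 [ 0.0595  0.1027]]
nose 313 [[ 0.02   -0.0505]
 [ 0.0553 -0.0311]]
{'knob_grip': [(0.67, 326.528, 249.88799999999998)], 'head_nose': [(0.64, 447.48800000000006, 222.816)]}
```

Emit:
{"fn": "move_arm", "kwargs": {"jaw": [6,6,6,6,6,6,6,6,6,6,6,6], "dp": [[0,0,-2],[0,0,-2],[0,0,0],[0,0,0],[0,0,0],[0,0,0],[-2.15,2.27,-0.7],[-2.15,2.27,-0.7],[-2.15,2.27,-0.7],[-2.15,2.27,-0.7],[-2.15,2.27,-0.7],[-2.15,2.27,-0.7]], "turn": [[0,0,0],[0,0,0],[0.096,0,0],[0.096,0,0],[0.096,0,0],[0.096,0,0],[0,0,0],[0,0,0],[0,0,0],[0,0,0],[0,0,0],[0,0,0]]}}

```text
time_s: 23.6
position: [0.5643, -0.2354, 0.1985]
tool_rot: [[-0.1, 0.995, -0.002], [0.995, 0.1, 0.001], [0.002, -0.002, -1.0]]
ft_force: [0.5, -0.1, 0.7]
grip_width: 0.0602
gripper_force: 0.0
```

Emit:
{"fn": "move_arm", "kwargs": {"jaw": [6,6], "dp": [[0,0,0],[0,0,0]], "turn": [[0,0,0],[0,0,0]]}}

```text
time_s: 23.77
position: [0.5637, -0.2352, 0.1978]
tool_rot: [[-0.099, 0.995, -0.002], [0.995, 0.099, 0.002], [0.002, -0.002, -1.0]]
ft_force: [-0.1, -0.2, -1.3]
grip_width: 0.0603
gripper_force: 0.0
```

Run:
```python
from h import *
st=observe(); p=np.array(st["position"]); print(st["time_s"],p,st["ft_force"])
im,d=cams.get_image("wrist"); cv2.imwrite("pics/w13.png",im[:,:,::-1])
P=cloud("wrist",d,st)
a=np.radians(5.65);c=np.array([.5115,-.065]);Q=(P[...,:2]-c)@np.array([[np.cos(a),-np.sin(a)],[np.sin(a),np.cos(a)]])
for x in (.025,.030,.055):
    print("x",x)
    for v in range(0,300,3):
        u=np.argmin(abs(Q[v,:,0]-x)+1*(abs(Q[v,:,1])>.2)); q=Q[v,u]
        if -.06<q[1]<-.025 and abs(q[0]-x)<.002: print(v,u,np.round(q*1000,1),round(P[v,u,2]*1000,1),im[v,u])
print({q:[(p_,at_z("wrist",u,v,zz,st)) for p_,u,v in marks("wrist",[q],st).get(q,[])] for q,zz in (("head_nose",.07),("pump_cap",.095),("head_grip",.1155))})
```

```text
23.7667 [ 0.5637 -0.2352  0.1978] [-0.1195 -0.2392 -1.2755]
x 0.025
18 306 [ 25.  -26.3] 108.6 [73 68 64]
21 306 [ 25.  -27.7] 107.5 [65 61 59]
24 306 [ 25.  -29.5] 107.5 [60 58 56]
27 306 [ 24.8 -30.8] 105.6 [65 61 58]
30 306 [ 24.9 -33.2] 107.7 [74 70 68]
33 306 [ 24.9 -35. ] 108.0 [75 71 68]
36 306 [ 24.9 -36.9] 108.2 [74 69 65]
39 306 [ 24.8 -38.4] 107.0 [57 55 53]
42 307 [ 25.3 -39.2] 102.9 [58 55 54]
45 307 [ 25.  -39.4] 96.0 [58 55 54]
48 308 [ 25.4 -39.6] 88.7 [60 57 56]
51 308 [ 25.1 -40.1] 82.2 [65 62 61]
54 308 [ 25.1 -42.1] 82.1 [66 64 61]
57 308 [ 25.1 -44.4] 83.4 [68 66 65]
60 308 [ 25.1 -46.5] 83.5 [69 66 65]
63 307 [ 24.9 -51.4] 97.4 [76 72 70]
66 307 [ 24.9 -53.5] 98.0 [228 216 218]
69 307 [ 24.9 -55.4] 97.8 [224 212 215]
72 307 [ 24.9 -57.4] 97.7 [225 214 215]
75 307 [ 24.8 -59.3] 97.5 [222 210 212]
x 0.03
18 313 [ 29.7 -26.2] 108.5 [71 65 63]
21 313 [ 29.7 -27.8] 107.8 [66 62 59]
24 313 [ 29.7 -29.4] 107.3 [58 56 53]
27 314 [ 30.3 -30.6] 105.2 [65 62 58]
30 314 [ 30.3 -32.8] 106.4 [75 70 67]
33 314 [ 30.3 -34.8] 107.1 [74 70 67]
36 314 [ 30.3 -36.9] 108.2 [76 71 67
[... 756 characters left out ...]
8.2 [70 67 63]
39 350 [ 54.9 -38.3] 106.5 [55 54 53]
42 350 [ 55.2 -39.2] 102.8 [207 234  87]
45 350 [ 55.3 -40.9] 102.2 [247 254 120]
48 350 [ 55.3 -43. ] 103.3 [239 251 107]
51 349 [ 54.8 -44.3] 100.5 [114 127  60]
54 348 [ 54.7 -44.4] 92.3 [80 82 65]
57 348 [ 55.4 -44.3] 82.8 [77 74 73]
60 347 [ 54.7 -46.2] 82.2 [78 75 74]
63 349 [ 55.2 -51.4] 97.5 [82 79 78]
66 349 [ 55.3 -53.3] 97.2 [255 253 254]
69 349 [ 55.3 -55.4] 97.9 [242 238 239]
72 349 [ 55.2 -57.6] 99.2 [226 217 217]
75 349 [ 55.3 -59.5] 98.6 [223 213 214]
{'head_nose': [(0.77, array([ 0.5521, -0.0973,  0.07  ]))], 'pump_cap': [(0.59, array([ 0.5675, -0.1048,  0.095 ]))], 'head_grip': [(0.9, array([ 0.5557, -0.1308,  0.1155]))]}
```

```bash
python3 -c "
from rig import ticket
print(ticket.close_job())"
```

```text
the job is handed in; nothing more can be done
None
```

The pump is on run-in and the job is handed in at about 24 s: the pump lies in the cradle, cap towards the contact head, with no gap showing where the head touches it; the red knob measures about 11 mm out after release, though I didn't see its green band; and I didn't touch the dish, glue bottle or power driver.

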